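Lay out a jeweller's bench for the next setting job

TASK

Lay out the bench for stone setting: put the brass doming block on top of the steel bench block, centred and squared up with it, and set the purple dish on the dark runner, midway between the steel bench block and the round white turntable. Then stand the yellow jar in the same row just left of the dish (left as the robot sees it), and the blue glue bottle straight behind the dish (square to the row, on the side away from the robot), each with a clear gap of about 25 to 30 mm to the dish. Keep all four upright, let go of them, and leave the white cup, the green bottle and the hammer where they are.

Things in the scene. Friction and masses are not known exactly. Their poses are not given: they have to be found in the camera images.
- runner: Dark brown leather runner, flush on the bench (under 1 mm), 130 mm (x) by 460 mm (y), a thin tan line along each long side. Fixed; turned up to 0.25 rad. Origin at its centre. Its y axis runs along the row to the robot's left, its x axis across the row away from the robot (behind). Bench block and turntable are centred on it 170 mm left and right of the origin, either way round.
- bench_block: Square steel bench block, 80 x 80 mm and 22 mm high on a thin rubber foot, flat on top. Fixed on the runner, at its left or its right end, slightly turned. Origin at the centre of its underside, z up, x and y along its sides.
- turntable: Round white soldering turntable, 96 mm diameter, 30 mm high, grey foot. Fixed on the runner at the end where the bench block is not. Origin at the centre of its underside. Nothing goes on it.
- doming_block: Brass doming block: a solid 38 mm cube, 0.42 kg, with a dark round dimple on its top and on two sides. Loose, upright, any yaw. Origin at the centre of its underside, x and y along its sides; a quarter turn makes no difference.
- dish: Purple open sorting dish, round, 58 mm outer diameter at the rim and 56 mm at the foot, 24 mm high, walls 3 mm, 60 g; can be gripped across its outside. Loose, upright. Origin at the centre of its underside.
- paste_jar: Closed jar of paste, yellow with a black lid that has a yellow disc on top, round, 43 mm diameter (lid 44 mm), 46 mm high, about 120 g. Loose, upright. Origin at the centre of its underside.
- glue: Closed glue bottle, sky-blue round body 36 mm diameter and 56 mm high, white shoulder and thin nozzle above it up to 90 mm, about 70 g. Loose, upright. Origin at the centre of its underside.
- cup: White ceramic cup, 68 mm diameter, 70 mm high, loose, beyond the row; a bystander. Origin at the centre of its underside.
- green_bottle: Small green glass bottle with a black cap, 44 mm diameter, 85 mm high, loose, beyond the row; a bystander. Origin at the centre of its underside.
- hammer: Small hammer, 150 mm long, lying crosswise on the bench beyond the row; a bystander. Origin on the bench under its middle, x along the handle towards the head.
Mind the look-alikes: they are no part of the job. What is shaped like the glue but red is not meant. What is shaped like the paste_jar but red is not meant.

How it is judged (in metres and radians):
At the end, for the whole second after the job is handed in: Brass block on the bench block: centre within 12 mm, square within 0.2 rad. Dish within 15 mm of mid-row. Jar left of it, 61-95 mm centre to centre, within 22 mm of the row line. Glue behind it, 60-92 mm, within 22 mm of the cross line. All upright (0.12 rad), released, at rest (horizontal distance between doming_block and bench_block below 0.012 m and z of doming_block in the frame of bench_block between 0.017 and 0.027 m and (angle between the x axis of doming_block and the x axis of bench_block, either way round below 0.2 rad or angle between the x axis of doming_block and the y axis of bench_block, either way round below 0.2 rad) and x of dish in the frame of runner between -0.015 and 0.015 m and y of dish in the frame of runner between -0.015 and 0.015 m and horizontal distance between paste_jar and dish between 0.061 and 0.095 m and x of paste_jar in the frame of runner between -0.022 and 0.022 m and y of paste_jar in the frame of runner above 0.045 m and horizontal distance between glue and dish between 0.06 and 0.092 m and y of glue in the frame of runner between -0.022 and 0.022 m and x of glue in the frame of runner above 0.045 m and height (world z) of each of dish, paste_jar, glue below 0.006 m and angle between each of doming_block, dish, paste_jar, glue's own z axis and vertical below 0.12 rad and linear speed of each of doming_block, dish, paste_jar, glue below 0.02 m/s); the robot touches nothing.
It fails at once if one of the four things was tipped over (angle between any of doming_block, dish, paste_jar, glue's own z axis and vertical above 0.8 rad).
It fails at once if the cup, green bottle or hammer was moved more than 25 mm (distance of any of cup, green_bottle, hammer from where it was at the start of the episode above 0.025 m).
It also fails if it takes over 99 s, if anything falls off the work surface, if the arm or the gripper's body presses on something with over 40 N, if the wrist force passes 120 N, or if a joint passes its speed limit or range.

ROBOT

A 6-joint arm with a two-finger parallel gripper is mounted at the origin on the work surface. World frame = base frame: x ahead of the robot, y to its left, z up, the work surface at z = 0. Lengths are in mm, angles in degrees, forces in N, time in s.
With the tool pointing down it reaches from about 300 to 850 mm from the base axis. Payload 4.2 kg.
Tool frame: the origin (TCP) lies midway between the tips of the shut fingers; the grasp point (between the pads) lies 19 mm behind it; y points along the fingers, z is the direction in which the jaws open and shut, and the axes are right-handed (so a half turn about y gives the same grasp; the last joint's range is limited). The gripper opens to 91 mm and grips with 3 to 60 N. Pads are 32 mm wide; open, the fingers measure 118 mm over their backs; the gripper's body (76 mm by 178 mm) begins 60 mm behind the grasp point.
Start: joints at [70.187, 18.312, 89.639, -0, 72.044, -1.146], TCP at [184.041, 544.768, 213.976] pointing down, gripper open.
Joint ranges: [-177.97, 177.97], [-48.28, 115.42], [12.27, 149.76], [-77.06, 257.06], [2.81, 150.46], [-146.56, 146.56]. Speed limits (degrees/s): [147.25, 147.25, 180, 180, 180, 180].

INTERFACE

Orientations are given as [roll, pitch, yaw] about the fixed x, y, z axes, in that order (R = Rz(yaw) Ry(pitch) Rx(roll)).
In Python, from workcell import env gives the robot as it stands.
- The arm moves only by the shell command python3 -m handwheel 'ROWS' [FORCE]. ROWS is JSON, a list of rows, each a list of 3 entries, a list of its own where there are three numbers: the opening, from 0 (shut) to 1 (fully open), then the shift along the tool's x, y, z in mm, then the turn, a rotation vector about the tool's x, y, z in degrees. A call has exactly 10 rows; each row shifts and turns the commanded pose from where the row before left it, along the tool's axes as they then stand; what a row does not reach is not made up. A row lasts 1/12 s, in which the tool goes at most 41.7 mm and 7.16 degrees, less where a joint would pass 70% of its speed; a pose out of reach is approached as far as the arm can. A call is refused whole if a number of a shift passes 41.7 or a number of a turn 7.16, either way. A call with a gripper value outside its range is refused whole. The fingers move at their own pace and stop on an object; FORCE is the grip in N (left out, the last holds). Time passes only in rows, so rows that do not move let the fingers close, or fill a call up. It gives the time, the measured TCP pose, the force and the opening at its end, in the units of the state.
- env.state(): the state, without advancing time (a new reading comes with each control period).
- env.grab_frame(name): name is "scene" or "top"; returns the picture (480x640x3 uint8, red, green, blue); there is no depth.
- env.camera_info(name): a dict with "fx", "fy", "cx", "cy" (pixels), "camera_from_world" (4x4, takes a point from world to camera coordinates). Camera axes: x right, y down, z forward; pixel columns grow to the right and rows downward; lengths in mm; the calibration is good to about 2 mm. A picture is of the moment at which its call begins. camera_info takes no time and is no camera call.
- env.job_done(): hands the job in, once; it reports no verdict.
Trained networks look in the newest picture that a camera, given by its name, has taken for a name from the list of things; names that differ only in an ending like _2 or _b are one class to them, and where a whole thing is asked for, a point or a joint stands for the part that bears it (a point fixed in the world has none). Each returns a list of dicts, best first, with "p" (0 to 1); they miss things now and then, are a little off and sometimes report something else, mostly with a low value. They report only what shows in the picture. A call takes as long as a camera call. They do not tell look-alikes from the thing itself.
- env.masks_of(camera, label): "region" (480x640 bool, what is visible of it) and "location" ([column, row] in pixels, amid what is visible of it).
The state is a dict: "time_s": time; "qpos": joint angles; "qvel": joint speeds; "effort": joint torques, N m; "ee_pos": TCP position; "ee_rot": TCP orientation; "force": force on the tool from outside, world axes, zero at the start; "torque": the same for the moment, N m; "gripper_width": finger opening in mm.
Only numpy, scipy, OpenCV 4.12 (cv2) and the standard library are available. Lean on these libraries where they do the work, as an engineer would, in place of code of your own. Each camera call takes 0.05 s, during which the arm holds its last target.

## Working session

There is one attempt and no reset: what is moved stays moved. The work goes in short steps, Python scripts to look and compute and a shell command to move; the robot and the scene stay as the last step left them, time stands still between calls to the robot, and variables do not carry over. Pictures are saved under pics/ and viewed, and the job is handed in when it is done.

```bash
mkdir -p pics; ls
python3 - <<'E'
from workcell import env
import cv2,numpy as np
for n in("scene","top"):
    im=env.grab_frame(n); cv2.imwrite(f"pics/{n}0.png",im[:,:,::-1])
    c=env.camera_info(n); print(n,c["fx"],c["fy"],c["cx"],c["cy"]);print(np.round(c["camera_from_world"],3))
s=env.state();print({k:np.round(v,2) for k,v in s.items()})
E
```

```text
pics
scene 611.1798522655116 611.1798522655116 323.7151294051359 242.6533977284644
[[ 5.830000e-01  8.120000e-01 -9.000000e-03 -3.745360e+02]
 [ 6.850000e-01 -4.980000e-01 -5.320000e-01 -3.331710e+02]
 [-4.360000e-01  3.040000e-01 -8.470000e-01  1.790225e+03]
 [ 0.000000e+00  0.000000e+00  0.000000e+00  1.000000e+00]]
top 465.01379100552134 465.01379100552134 318.6607870466906 238.6684331485682
[[ 1.1000e-02 -1.0000e+00  7.0000e-03  3.5942e+01]
 [-9.8900e-01 -1.2000e-02 -1.4500e-01  5.2812e+02]
 [ 1.4500e-01 -5.0000e-03 -9.8900e-01  9.0429e+02]
 [ 0.0000e+00  0.0000e+00  0.0000e+00  1.0000e+00]]
{'time_s': np.float64(0.1), 'qpos': array([70.19, 18.35, 89.7 , -0.  , 72.04, -1.15]), 'qvel': array([ 0.01, -0.24, -0.21,  0.02,  0.02, -0.11]), 'effort': array([-0.000e+00, -4.133e+01, -2.325e+01,  7.000e-02,  4.000e-02,
       -0.000e+00]), 'ee_pos': array([183.89, 544.34, 213.22]), 'ee_rot': array([-90.09,   0.  , -18.67]), 'force': array([-0.42, -0.01,  0.23]), 'torque': array([-0.03,  0.02,  0.03]), 'gripper_width': np.float64(91.21)}
```

View pics/scene0.png

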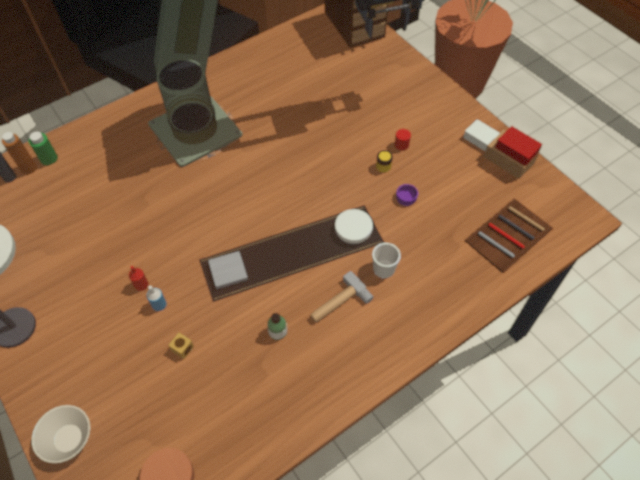

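View pics/top0.png

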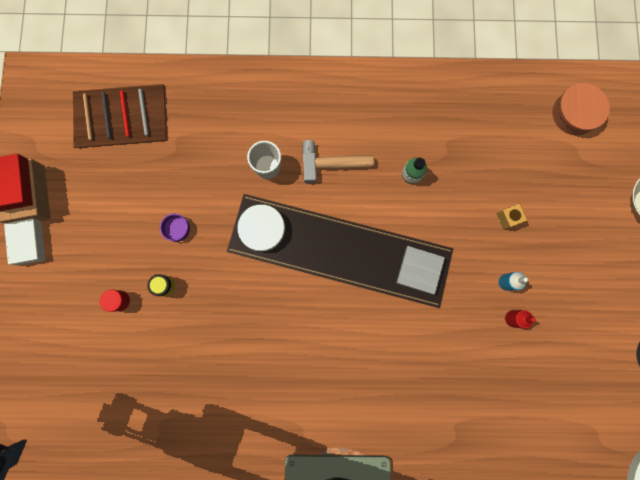

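The top view shows the turntable at (262,228), the bench block at (421,269), the dish at (175,228) and the yellow jar at (159,286). The glue is at (514,282) and the brass block at (513,216). The red look-alikes are at (114,300) and (521,319). Next I measure with the networks and a silhouette fit.

```bash
cat > h.py <<'E'
from workcell import env
import cv2,numpy as np
from scipy.optimize import least_squares
CI={n:env.camera_info(n) for n in("scene","top")}
def proj(n,P):
    c=CI[n];T=np.array(c["camera_from_world"]);P=np.atleast_2d(P)
    q=P@T[:3,:3].T+T[:3,3]
    return np.c_[c["fx"]*q[:,0]/q[:,2]+c["cx"],c["fy"]*q[:,1]/q[:,2]+c["cy"]]
def back(n,uv,z):
    c=CI[n];T=np.array(c["camera_from_world"]);uv=np.atleast_2d(np.array(uv,float))
    d=np.c_[(uv[:,0]-c["cx"])/c["fx"],(uv[:,1]-c["cy"])/c["fy"],np.ones(len(uv))]@T[:3,:3]
    o=-T[:3,:3].T@T[:3,3]
    return o+d*((z-o[2])/d[:,2])[:,None]
def cyl(rs): # list (z,r)
    a=np.linspace(0,2*np.pi,40,endpoint=False)
    return np.vstack([np.c_[r*np.cos(a),r*np.sin(a),0*a+z] for z,r in rs])
def box(l,w,h): return np.array([[x,y,z] for x in(-l/2,l/2) for y in(-w/2,w/2) for z in(0,h)])
M={"dish":cyl([(0,28),(24,29)]),"paste_jar":cyl([(0,21.5),(46,22)]),"glue":cyl([(0,18),(56,18),(66,7),(90,3)]),
"cup":cyl([(0,30),(70,34)]),"green_bottle":cyl([(0,22),(60,22),(85,10)]),"turntable":cyl([(0,40),(30,48),(20,48)]),
"doming_block":box(38,38,38),"bench_block":box(80,80,22)}
def hullc(n,P):
    h=cv2.convexHull(proj(n,P).astype(np.float32)); m=cv2.moments(h); return np.array([m["m10"]/m["m00"],m["m01"]/m["m00"]]),m["m00"],h
def maskc(r):
    ys,xs=np.nonzero(r); return np.array([xs.mean(),ys.mean()]),len(xs)
def fit(n,mc,model,z0=0,yaw=0):
    c,s=np.cos(yaw),np.sin(yaw); Mo=model@np.array([[c,s,0],[-s,c,0],[0,0,1]])
    g=back(n,mc,z0+10)[0,:2]
    r=least_squares(lambda p:hullc(n,Mo+[p[0],p[1],z0])[0]-mc,g,x_scale=10,diff_step=1e-3)
    return r.x,hullc(n,Mo+[*r.x,z0])[1]
def find(label,cams=("scene","top"),z0=0,yaw=0,pm=0.2):
    out=[]
    for n in cams:
        for d in env.masks_of(n,label):
            if d["p"]<pm: continue
            mc,a=maskc(d["region"]); x,am=fit(n,mc,M[label],z0,yaw)
            out.append((n,d,x)); print(label,n,round(d["p"],2),"px",np.round(mc,1),"area",a,"model",round(am),"xy",np.round(x,1))
    return out
E
python3 - <<'E'
from h import *
for n in CI: env.grab_frame(n)
for l in M: 
  for n,d,x in find(l):
    if l in("doming_block","bench_block"): print("  rect",cv2.minAreaRect(np.argwhere(d["region"])[:,::-1].astype(np.float32)))
for n in CI:
  for d in env.masks_of(n,"runner"):
    ys,xs=np.nonzero(d["region"]); P=back(n,np.c_[xs,ys],0)[:,:2]
    print(n,d["p"],cv2.minAreaRect(P.astype(np.float32)),cv2.boxPoints(cv2.minAreaRect(P.astype(np.float32))).round(0).tolist())
  for d in env.masks_of(n,"hammer"):
    print("hammer",n,round(d["p"],2),back(n,d["location"],8).round())
E
```

```text
dish scene 0.61 px [406.2 194.5] area 397 model 400 xy [552.3 337.3]
dish top 0.59 px [174.1 226.9] area 638 model 688 xy [552.4 342.7]
paste_jar scene 0.86 px [401.7 138.4] area 298 model 310 xy [398.5 447.4]
paste_jar scene 0.63 px [383.9 160.6] area 288 model 321 xy [432.  355.9]
paste_jar top 0.98 px [114.5 299.8] area 546 model 583 xy [400.6 450.6]
paste_jar top 0.66 px [160.7 284.7] area 486 model 528 xy [431.8 359.5]
glue scene 0.84 px [138.2 278.4] area 298 model 358 xy [ 373.7 -363.6]
glue scene 0.81 px [155.7 298.9] area 333 model 357 xy [ 448.4 -354.8]
glue top 0.74 px [160.7 284.9] area 482 model 418 xy [431.2 358. ]
glue top 0.67 px [512.1 280.8] area 440 model 456 xy [ 447.3 -350.3]
glue top 0.56 px [518.9 318.3] area 440 model 476 xy [ 372.6 -360.2]
cup scene 0.84 px [385.2 259. ] area 715 model 841 xy [688.2 153.3]
cup top 0.75 px [264.3 158.9] area 986 model 1076 xy [690.6 155.4]
cup top 0.37 px [414.2 169.9] area 473 model 1107 xy [ 671.5 -152.7]
green_bottle scene 0.8 px [275.7 327.2] area 371 model 466 xy [ 678.6 -162.9]
green_bottle top 0.6 px [413.7 170. ] area 
[... 1107 characters left out ...]
8373413086, 33.65333557128906), 74.05460357666016)
  rect ((290.0960388183594, 251.27944946289062), (45.215641021728516, 183.04946899414062), 71.02959442138672)
  rect ((419.77362060546875, 269.7924499511719), (40.384002685546875, 39.834556579589844), 15.945395469665527)
scene 0.66 ((511.3280334472656, -6.147003173828125), (460.9049987792969, 130.59080505371094), 75.65438079833984) [[391.0, -213.0], [517.0, -246.0], [632.0, 201.0], [505.0, 233.0]]
hammer scene 0.79 [[702.  28.   8.]]
top 0.67 ((510.9815979003906, -2.292205810546875), (462.6916198730469, 134.3638458251953), 75.56561279296875) [[388.0, -210.0], [518.0, -243.0], [634.0, 205.0], [504.0, 238.0]]
hammer top 0.89 [[698.  29.   8.]]
```

```bash
cat >> h.py <<'E'
from scipy.optimize import minimize
def fityaw(n,region,model,x0,z0=0):
    S=8; big=cv2.resize(region.astype(np.float32),None,fx=1,fy=1)
    def cost(p):
        c,s=np.cos(p[2]),np.sin(p[2]); Mo=model@np.array([[c,s,0],[-s,c,0],[0,0,1]])+[p[0],p[1],z0]
        h=hullc(n,Mo)[2]
        im=np.zeros((480*4,640*4),np.uint8); cv2.fillConvexPoly(im,np.round((h*4+1.5)*16).astype(np.int32),255,shift=4)
        im=cv2.resize(im,(640,480),interpolation=cv2.INTER_AREA)/255.
        return np.abs(im-big).sum()/big.sum()
    best=min((minimize(cost,[*x0,a],method="Nelder-Mead",options=dict(initial_simplex=[[*x0,a],[x0[0]+6,x0[1],a],[x0[0],x0[1]+6,a],[*x0,a+.2]])) for a in np.radians([-40,-20,0,20,40])),key=lambda r:r.fun)
    return best.x[:2].round(1),round(np.degrees(best.x[2]),1),round(best.fun,3)
E
python3 - <<'E'
from h import *
for n in CI:
  im=env.grab_frame(n)
  for l,x0 in(("doming_block",(583,-361)),("bench_block",(469,-170))):
    print(n,l,fityaw(n,env.masks_of(n,l)[0]["region"],M[l],x0))
    u,v=proj(n,[*x0,25])[0].astype(int)
    cv2.imwrite(f"pics/crop_{n}_{l}.png",cv2.resize(im[v-30:v+30,u-30:u+30,::-1],None,fx=8,fy=8,interpolation=cv2.INTER_CUBIC))
a=[[cv2.imread(f"pics/crop_{n}_{l}.png") for l in("doming_block","bench_block")] for n in CI]
cv2.imwrite("pics/crops.png",cv2.resize(np.vstack([np.hstack(r) for r in a]),(600,600)))
E
```

```text
scene doming_block (array([ 582.9, -363.7]), np.float64(18.1), np.float64(0.13))
scene bench_block (array([ 468.3, -170.9]), np.float64(73.1), np.float64(0.093))
top doming_block (array([ 582.1, -359.4]), np.float64(21.4), np.float64(0.051))
top bench_block (array([ 469.2, -167.6]), np.float64(-16.6), np.float64(0.042))
```

View pics/crops.png

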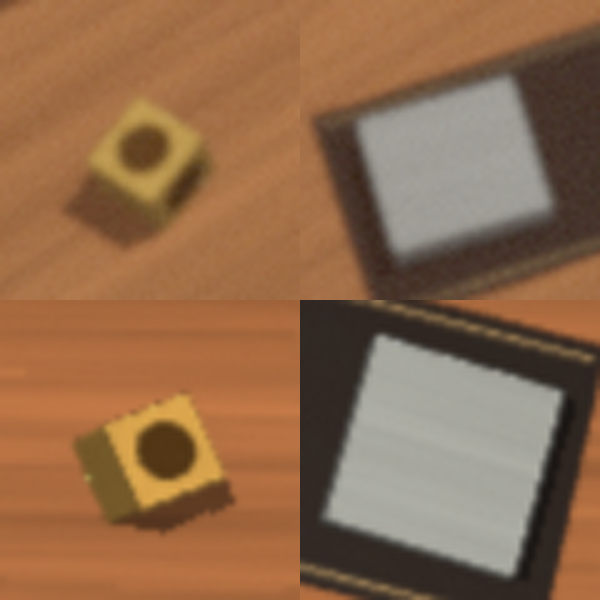

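```bash
cat > d.py <<'E'
import sys,numpy as np
from workcell import env
from scipy.spatial.transform import Rotation as Ro
s=env.state();p=np.array(s["ee_pos"]);r=s["ee_rot"];R=Ro.from_euler("xyz",r,degrees=True).as_matrix()
print("t",round(s["time_s"],2),"p",p.round(1),"rot",np.round(r,2),"w",round(s["gripper_width"],1),"F",np.round(s["force"],1),"q6",round(s["qpos"][5]),)
a=[float(v) for v in sys.argv[1:]]
if a:
    dy=(a[3]-r[2]+180)%360-180
    t=np.array(a[:3])-p
    print("shift now axes",(R.T@t).round(1),"turn about y",round(-dy,1)); R2=Ro.from_euler("z",dy,degrees=True).as_matrix()@R
    print("shift after turn",(R2.T@t).round(1))
E
python3 d.py 552.4 340 100 -18.7
python3 -m handwheel '[[1,[40,0,-7],[0,0,0]],[1,[40,0,-7],[0,0,0]],[1,[40,0,-7],[0,0,0]],[1,[40,0,-7],[0,0,0]],[1,[40,0,-7],[0,0,0]],[1,[40,0,-7],[0,0,0]],[1,[40,0,-7],[0,0,0]],[1,[40,0,-7],[0,0,0]],[1,[40,0,-7],[0,0,0]],[1,[40,0,-7],[0,0,0]]]' 15
python3 d.py 552.4 340 60 -18.7
```

```text
t 1.5 p [184.  544.8 214. ] rot [-90.    -0.   -18.67] w 91.3 F [-0.5 -0.2 -0.7] q6 -1
shift now axes [414.5 114.  -76.1] turn about y 0.0
shift after turn [414.6 114.  -75.8]
time_s: 2.33
ee_pos: [542.2, 349.1, 214.0]
ee_rot: [-90.0, -0.0, -18.7]
force: [-0.2, 0.4, -0.2]
gripper_width: 91.2
t 2.33 p [542.2 349.1 214. ] rot [-89.98  -0.   -18.68] w 91.2 F [-0.2  0.4 -0.2] q6 -40
shift now axes [ 12.6 154.   -5.5] turn about y 0.0
shift after turn [ 12.6 154.   -5.5]
```

```bash
python3 -m handwheel '[[1,[4,20,-2],[0,0,0]],[1,[4,25,-2],[0,0,0]],[1,[4.6,25,-1.5],[0,0,0]],[1,[0,25,0],[0,0,0]],[1,[0,25,0],[0,0,0]],[1,[0,20,0],[0,0,0]],[1,[0,14,0],[0,0,0]],[1,[0,0,0],[0,0,0]],[1,[0,0,0],[0,0,0]],[1,[0,0,0],[0,0,0]]]'
python3 d.py 552.4 340 4 -18.7
python3 - <<'E'
from h import *
ims=[]
for n in CI:
    im=env.grab_frame(n)[:,:,::-1].copy(); u,v=proj(n,[552,340,30])[0].astype(int)
    ims.append(cv2.resize(im[max(v-50,0):v+50,u-50:u+50],(400,400),interpolation=cv2.INTER_CUBIC))
cv2.imwrite("pics/a1.png",np.hstack(ims))
E
```

```text
time_s: 3.17
ee_pos: [551.5, 341.7, 61.1]
ee_rot: [-89.9, -0.1, -18.7]
force: [0.9, 0.4, 0.5]
gripper_width: 91.3
t 3.17 p [551.5 341.7  61.1] rot [-8.991e+01 -7.000e-02 -1.866e+01] w 91.3 F [0.9 0.4 0.5] q6 -41
shift now axes [ 1.3 57.1 -1.4] turn about y 0.0
shift after turn [ 1.3 57.1 -1.4]
```

View pics/a1.png

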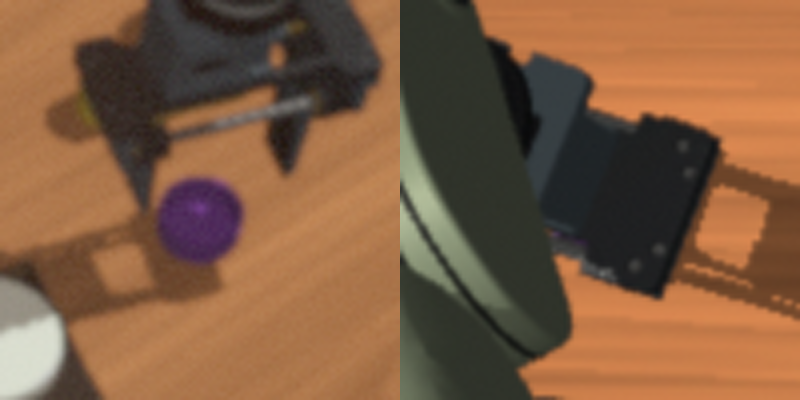

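The scene crop shows the dish at (200,220) and the finger tips at (148,205) and (288,170). I check the projection of the measured TCP against the tips.

Run:
```python
from h import *
u,v=proj("scene",[552,340,30])[0].astype(int)
p=np.array([551.5,341.7,61.1]);z=np.array([.32,.947,0])
for k in(-52,0,52): print(k,((proj("scene",p+k*z)[0]-[u-50,v-50])*4).round())
print(((proj("scene",[552.4,340,24])[0]-[u-50,v-50])*4).round(), (((proj("scene",[552.4,345,24])-proj("scene",[552.4,340,24]))[0])*4).round(1))
```

```text
-52 [134. 189.]
0 [209. 170.]
52 [283. 151.]
[202. 206.] [ 5.8 -3.5]
```

```bash
python3 -m handwheel '[[1,[1,15,-1.5],[0,0,0]],[1,[0,15,0],[0,0,0]],[1,[0,14,0],[0,0,0]],[1,[0,9,0],[0,0,0]],[1,[0,3.5,0],[0,0,0]],[1,[0,0,0],[0,0,0]],[0.4,[0,0,0],[0,0,0]],[0.4,[0,0,0],[0,0,0]],[0.4,[0,0,0],[0,0,0]],[0.4,[0,0,0],[0,0,0]]]' 10
python3 d.py 511 -4.5 60 -14.4
python3 -m handwheel '[[0.4,[0,0,0],[0,0,0]],[0.4,[0,0,0],[0,0,0]],[0.4,[0,0,0],[0,0,0]],[0.4,[0,0,0],[0,0,0]],[0.4,[0,0,0],[0,0,0]],[0.4,[0,0,0],[0,0,0]],[0.4,[0,0,0],[0,0,0]],[0.4,[0,0,0],[0,0,0]],[0.4,[0,0,0],[0,0,0]],[0.4,[0,0,0],[0,0,0]]]' 10
```

```text
time_s: 4.1
ee_pos: [551.6, 339.7, 4.2]
ee_rot: [-89.9, -0.0, -18.7]
force: [-0.3, 1.2, 0.3]
gripper_width: 67.1
t 4.1 p [551.6 339.7   4.2] rot [-8.994e+01 -5.000e-02 -1.867e+01] w 67.1 F [-0.3  1.2  0.3] q6 -41
shift now axes [  71.7  -56.1 -339.1] turn about y -4.3
shift after turn [  46.3  -56.1 -343.4]
time_s: 4.93
ee_pos: [551.5, 339.7, 3.9]
ee_rot: [-90.0, -0.0, -18.7]
force: [0.1, 0.4, 5.5]
gripper_width: 56.9
```

```bash
python3 -m handwheel '[[0.4,[0,-10,0],[0,-2.1,0]],[0.4,[0,-20,0],[0,-2.2,0]],[0.4,[0,-25,0],[0,0,0]],[0.4,[0,-21,0],[0,0,0]],[0.4,[4,0,-30],[0,0,0]],[0.4,[5,0,-38],[0,0,0]],[0.4,[5,0,-38],[0,0,0]],[0.4,[5,0,-38],[0,0,0]],[0.4,[5,0,-38],[0,0,0]],[0.4,[5,0,-38],[0,0,0]]]'
python3 d.py 511 -4.5 60 -14.4
```

```text
time_s: 5.77
ee_pos: [523.5, 117.3, 78.6]
ee_rot: [-90.1, 0.1, -14.3]
force: [0.5, -0.2, 0.4]
gripper_width: 56.9
t 5.77 p [523.5 117.3  78.6] rot [-9.006e+01  9.000e-02 -1.432e+01] w 56.9 F [ 0.5 -0.2  0.4] q6 -64
shift now axes [  18.1   18.7 -121.1] turn about y 0.1
shift after turn [  18.3   18.7 -121. ]
```

```bash
python3 -m handwheel '[[0.4,[5,0,-35],[0,0,0]],[0.4,[5,5,-33],[0,0,0]],[0.4,[4,5,-28],[0,0,0]],[0.4,[3,8,-16],[0,0,0]],[0.4,[0,15,-6],[0,0,0]],[0.4,[0,15,0],[0,0,0]],[0.4,[0,10,0],[0,0,0]],[0.4,[0,0,0],[0,0,0]],[0.4,[0,0,0],[0,0,0]],[0.4,[0,0,0],[0,0,0]]]'
python3 d.py 511 -4.5 5 -14.4
```

```text
time_s: 6.6
ee_pos: [512.4, 0.9, 21.7]
ee_rot: [-90.0, -0.0, -14.3]
force: [-0.1, 0.4, -0.4]
gripper_width: 57.1
t 6.6 p [512.4   0.9  21.7] rot [-8.999e+01 -3.000e-02 -1.433e+01] w 57.1 F [-0.1  0.4 -0.4] q6 -77
shift now axes [ 0.  16.7 -5.6] turn about y 0.1
shift after turn [ 0.  16.7 -5.6]
```

```bash
python3 -m handwheel '[[0.4,[0,3,-3],[0,0,0]],[0.4,[0,5,-2.6],[0,0,0]],[0.4,[0,5,0],[0,0,0]],[0.4,[0,3.7,0],[0,0,0]],[0.4,[0,0,0],[0,0,0]],[0.4,[0,0,0],[0,0,0]],[1,[0,0,0],[0,0,0]],[1,[0,0,0],[0,0,0]],[1,[0,0,0],[0,0,0]],[1,[0,0,0],[0,0,0]]]'
python3 -m handwheel '[[1,[0,0,0],[0,0,0]],[1,[0,0,0],[0,0,0]],[1,[0,0,0],[0,0,0]],[1,[0,0,0],[0,0,0]],[1,[0,-10,0],[0,0,0]],[1,[0,-20,0],[0,0,0]],[1,[0,-30,0],[0,0,0]],[1,[0,-30,0],[0,0,0]],[1,[0,-20,0],[0,0,0]],[1,[0,0,0],[0,0,0]]]'
python3 d.py 432 357.5 115 -104.4
```

```text
time_s: 7.43
ee_pos: [510.7, -4.8, 4.9]
ee_rot: [-90.0, -0.0, -14.4]
force: [0.1, 0.6, 0.6]
gripper_width: 81.2
time_s: 8.27
ee_pos: [513.7, -4.9, 119.9]
ee_rot: [-89.9, -0.6, -14.4]
force: [0.2, 0.7, -0.3]
gripper_width: 91.7
t 8.27 p [513.7  -4.9 119.9] rot [-89.87  -0.56 -14.36] w 91.7 F [ 0.2  0.7 -0.3] q6 -77
shift now axes [-169.1    4.   330.8] turn about y 90.0
shift after turn [-330.7    1.3 -169.2]
```

```bash
python3 -m handwheel '[[1,[-16.9,0,33],[0,0,0]],[1,[-16.9,0,33],[0,0,0]],[1,[-16.9,0,33],[0,0,0]],[1,[-16.9,0,33],[0,0,0]],[1,[-16.9,0,33],[0,0,0]],[1,[-16.9,0,33],[0,0,0]],[1,[-16.9,0,33],[0,0,0]],[1,[-16.9,0,33],[0,0,0]],[1,[-16.9,0,33],[0,0,0]],[1,[-16.9,0,33],[0,0,0]]]'
python3 -m handwheel '[[1,[0,0,0],[0,7,0]],[1,[0,0,0],[0,7,0]],[1,[0,0,0],[0,7,0]],[1,[0,0,0],[0,7,0]],[1,[0,0,0],[0,7,0]],[1,[0,0,0],[0,7,0]],[1,[0,0,0],[0,7,0]],[1,[0,0,0],[0,7,0]],[1,[0,0,0],[0,7,0]],[1,[0,0,0],[0,7,0]]]'
python3 d.py 432 357.5 80 -104.4
```

```text
time_s: 9.1
ee_pos: [427.6, 358.2, 114.6]
ee_rot: [-90.0, 0.0, -14.4]
force: [0.0, -0.4, -0.5]
gripper_width: 91.3
time_s: 9.93
ee_pos: [428.3, 356.5, 114.4]
ee_rot: [-90.1, -0.0, -84.7]
force: [0.7, 0.6, 0.9]
gripper_width: 91.3
t 9.93 p [428.3 356.5 114.4] rot [-9.005e+01 -3.000e-02 -8.471e+01] w 91.3 F [0.7 0.6 0.9] q6 33
shift now axes [-0.7 34.4  3.8] turn about y 19.7
shift after turn [-2.  34.4  3.4]
```

```bash
python3 -m handwheel '[[1,[0,10,0],[0,7,0]],[1,[0,10,0],[0,6.7,0]],[1,[0,10,0],[0,6,0]],[1,[-2,10,3.4],[0,0,0]],[1,[0,15,0],[0,0,0]],[1,[0,15,0],[0,0,0]],[1,[0,15,0],[0,0,0]],[1,[0,12,0],[0,0,0]],[1,[0,7,0],[0,0,0]],[1,[0,0,0],[0,0,0]]]'
python3 -m handwheel '[[0.2,[0,0,0],[0,0,0]],[0.2,[0,0,0],[0,0,0]],[0.2,[0,0,0],[0,0,0]],[0.2,[0,0,0],[0,0,0]],[0.2,[0,0,0],[0,0,0]],[0.2,[0,0,0],[0,0,0]],[0.2,[0,0,0],[0,0,0]],[0.2,[0,0,0],[0,0,0]],[0.2,[0,0,0],[0,0,0]],[0.2,[0,0,0],[0,0,0]]]' 15
python3 -m handwheel '[[0.2,[0,0,0],[0,0,0]],[0.2,[0,0,0],[0,0,0]],[0.2,[0,-5,0],[0,0,0]],[0.2,[0,-10,0],[0,0,0]],[0.2,[0,-20,0],[0,0,0]],[0.2,[0,-20,0],[0,0,0]],[0.2,[0,-20,0],[0,0,0]],[0.2,[0,-15,0],[0,0,0]],[0.2,[0,0,0],[0,0,0]],[0.2,[0,0,0],[0,0,0]]]' 15
python3 - <<'E'
from h import *
for n in CI: env.grab_frame(n)
find("dish");
im=env.grab_frame("scene"); cv2.imwrite("pics/b1.png",im[100:340,150:470,::-1].repeat(2,0).repeat(2,1))
E
python3 d.py 530.5 71 85 -104.4
```

```text
time_s: 10.77
ee_pos: [431.6, 357.1, 9.0]
ee_rot: [-90.1, -0.2, -104.0]
force: [-0.4, -1.0, 0.9]
gripper_width: 91.3
time_s: 11.6
ee_pos: [432.5, 357.9, 10.9]
ee_rot: [-90.0, 0.0, -104.1]
force: [-0.2, -0.2, 2.6]
gripper_width: 43.5
time_s: 12.43
ee_pos: [432.9, 358.2, 101.7]
ee_rot: [-89.9, 0.1, -104.1]
force: [-0.6, -0.4, -1.5]
gripper_width: 43.3
dish scene 0.9 px [291.2 248.1] area 416 model 446 xy [511.   -7.4]
dish scene 0.56 px [227.  269.5] area 917 model 471 xy [ 469. -172.]
dish top 0.6 px [341.  248.8] area 615 model 633 xy [510.   -4.6]
t 12.68 p [431.9 357.4  99.5] rot [ -90.09   -0.11 -104.07] w 43.3 F [ 0.4  0.2 -1.9] q6 52
shift now axes [253.8  14.8 165.3] turn about y 0.3
shift after turn [252.8  14.8 166.8]
```

View pics/b1.png

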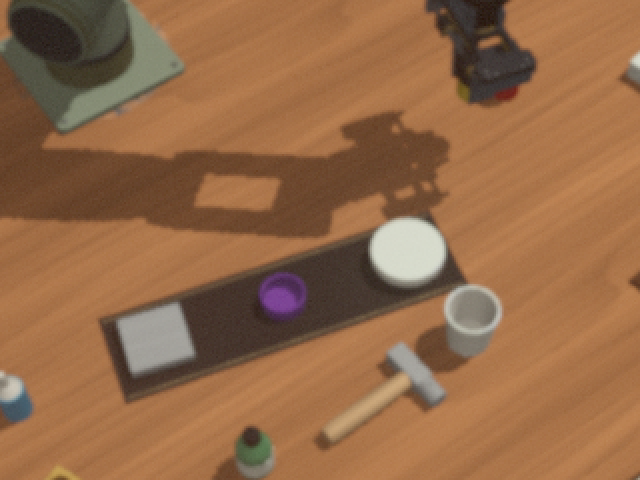

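The dish sits in the middle of the runner, at crop (283,296), and the yellow jar is held at (465,90). Next I carry the jar over.

```bash
python3 -m handwheel '[[0.2,[10,0,7],[0,0,0]],[0.2,[25,0,16],[0,0,0]],[0.2,[32,0,20],[0,0,0]],[0.2,[32,0,21],[0,0,0]],[0.2,[32,0,21],[0,0,0]],[0.2,[32,0,21],[0,0,0]],[0.2,[32,0,21],[0,0,0]],[0.2,[28,0,19],[0,0,0]],[0.2,[20,0,13],[0,0,0]],[0.2,[7,0,5],[0,0,0]]]'
python3 -m handwheel '[[0.2,[0,0,0],[0,0,0]],[0.2,[0,10,0],[0,0,0]],[0.2,[0,15,0],[0,0,0]],[0.2,[0,15,0],[0,0,0]],[0.2,[0,15,0],[0,0,0]],[0.2,[0,10,0],[0,0,0]],[0.2,[0,5,0],[0,0,0]],[0.2,[0,0,0],[0,0,0]],[0.2,[0,0,0],[0,0,0]],[0.2,[0,0,0],[0,0,0]]]'
python3 d.py 530.5 71 12 -104.4
```

```text
time_s: 13.52
ee_pos: [531.4, 71.6, 100.4]
ee_rot: [-90.0, -0.1, -104.3]
force: [-0.5, 0.2, -1.2]
gripper_width: 43.7
time_s: 14.35
ee_pos: [531.4, 76.0, 31.4]
ee_rot: [-89.9, 0.0, -104.0]
force: [0.1, 0.4, -0.7]
gripper_width: 43.7
t 14.35 p [531.4  76.   31.4] rot [-8.9920e+01  4.0000e-02 -1.0404e+02] w 43.7 F [ 0.1  0.4 -0.7] q6 21
shift now axes [ 5.1 19.4  0.3] turn about y 0.4
shift after turn [ 5.1 19.4  0.3]
```

```bash
python3 -m handwheel '[[0.2,[2.5,4,0],[0,0,0]],[0.2,[2.5,5,0],[0,0,0]],[0.2,[0,5,0],[0,0,0]],[0.2,[0,4,0],[0,0,0]],[0.2,[0,2,0],[0,0,0]],[0.2,[0,0,0],[0,0,0]],[0.2,[0,0,0],[0,0,0]],[0.9,[0,0,0],[0,0,0]],[0.9,[0,0,0],[0,0,0]],[0.9,[0,0,0],[0,0,0]]]'
python3 -m handwheel '[[0.9,[0,0,0],[0,0,0]],[0.9,[0,0,0],[0,0,0]],[0.9,[0,0,0],[0,0,0]],[0.9,[0,0,0],[0,0,0]],[0.9,[0,-10,0],[0,0,0]],[0.9,[0,-20,0],[0,0,0]],[0.9,[0,-30,0],[0,0,0]],[0.9,[0,-30,0],[0,0,0]],[0.9,[0,-30,0],[0,0,0]],[0.9,[0,-20,0],[0,0,0]]]'
python3 d.py 448 -352.5 150 -14.4
```

```text
time_s: 15.18
ee_pos: [529.9, 70.8, 10.7]
ee_rot: [-90.0, 0.0, -104.1]
force: [-0.4, 0.4, -1.1]
gripper_width: 60.9
time_s: 16.02
ee_pos: [530.7, 70.8, 154.6]
ee_rot: [-89.8, 0.1, -104.1]
force: [-0.2, 0.1, -0.2]
gripper_width: 82.2
t 16.02 p [530.7  70.8 154.6] rot [-8.9750e+01  1.0000e-01 -1.0407e+02] w 82.2 F [-0.2  0.1 -0.2] q6 20
shift now axes [430.7   3.9  22.7] turn about y -89.7
shift after turn [  25.2    2.7 -430.6]
```

```bash
python3 d.py 582.5 -361.5 150 -70
python3 -m handwheel '[[1,[41,0,-6.5],[0,0,0]],[1,[41,0,-6.5],[0,0,0]],[1,[41,0,-6.5],[0,0,0]],[1,[41,0,-6.5],[0,0,0]],[1,[41,0,-6.5],[0,0,0]],[1,[41,0,-6.5],[0,0,0]],[1,[41,0,-6.5],[0,0,0]],[1,[41,0,-6.5],[0,0,0]],[1,[41,0,-6.5],[0,0,0]],[1,[41,0,-6.5],[0,0,0]]]'
python3 -m handwheel '[[1,[0,0,0],[0,-6.8,0]],[1,[0,0,0],[0,-6.8,0]],[1,[0,0,0],[0,-6.8,0]],[1,[0,0,0],[0,-6.8,0]],[1,[0,0,0],[0,-6.8,0]],[1,[0,0,0],[0,0,0]],[1,[0,0,0],[0,0,0]],[1,[0,0,0],[0,0,0]],[1,[0,0,0],[0,0,0]],[1,[0,0,0],[0,0,0]]]'
python3 d.py 582.5 -361.5 55 -70
python3 - <<'E'
from h import *
for n in CI: env.grab_frame(n)
for l in("paste_jar","dish"): find(l)
E
```

```text
t 16.02 p [530.7  70.8 154.6] rot [-8.9750e+01  1.0000e-01 -1.0407e+02] w 82.2 F [-0.2  0.1 -0.2] q6 20
shift now axes [406.7   4.5 155.4] turn about y -34.1
shift after turn [424.    3.4 -99.2]
time_s: 16.85
ee_pos: [365.8, -312.9, 151.7]
ee_rot: [-89.9, -0.0, -104.1]
force: [0.2, -0.3, 0.9]
gripper_width: 91.1
time_s: 17.68
ee_pos: [366.9, -311.1, 150.8]
ee_rot: [-90.0, 0.0, -70.1]
force: [0.8, 0.7, -0.9]
gripper_width: 91.5
t 17.68 p [ 366.9 -311.1  150.8] rot [-89.99   0.   -70.12] w 91.5 F [ 0.8  0.7 -0.9] q6 -62
shift now axes [120.7  95.8 185.6] turn about y -0.1
shift after turn [121.   95.8 185.3]
paste_jar scene 0.83 px [402. 139.] area 296 model 311 xy [400.4 446.7]
paste_jar scene 0.75 px [319.5 236.4] area 322 model 357 xy [530.5  67.1]
paste_jar top 0.65 px [304.1 238.1] area 395 model 417 xy [529.7  71.7]
paste_jar top 0.58 px [419.7 269.7] area 1573 model 469 xy [ 467.9 -164.3]
paste_jar top 0.56 px [114.2 300.1] area 535 model 583 xy [400.  451.1]
dish scene 0.94 px [290.6 248.1] area 417 model 446 xy [510.3  -8.7]
dish top 0.91 px [340.8 248.9] area 608 model 633 xy [509.7  -4.2]
```

```bash
python3 -m handwheel '[[1,[10,0,15],[0,0,0]],[1,[18,0,28],[0,0,0]],[1,[20,0,31],[0,0,0]],[1,[20,0,31],[0,0,0]],[1,[20,0,31],[0,0,0]],[1,[18,0,28],[0,0,0]],[1,[11,0,15],[0,0,0]],[1,[3.7,0,6.6],[0,0,0]],[1,[0,0,0],[0,0,0]],[1,[0,0,0],[0,0,0]]]'
python3 -m handwheel '[[1,[0,10,0],[0,0,0]],[1,[0,20,0],[0,0,0]],[1,[0,25,0],[0,0,0]],[1,[0,20,0],[0,0,0]],[1,[0,15,0],[0,0,0]],[1,[0,6,0],[0,0,0]],[1,[0,0,0],[0,0,0]],[1,[0,0,0],[0,0,0]],[1,[0,0,0],[0,0,0]],[1,[0,0,0],[0,0,0]]]'
python3 d.py 582.5 -361.5 6 -70
python3 - <<'E'
from h import *
ims=[]
for n in CI:
    im=env.grab_frame(n)[:,:,::-1].copy(); u,v=proj(n,[582,-361,30])[0].astype(int)
    ims.append(cv2.resize(im[max(v-50,0):v+50,u-50:u+50],(400,400),interpolation=cv2.INTER_CUBIC))
cv2.imwrite("pics/c1.png",np.hstack(ims))
E
```

```text
time_s: 18.82
ee_pos: [581.5, -361.0, 150.2]
ee_rot: [-90.1, 0.1, -70.1]
force: [0.2, -0.4, 0.4]
gripper_width: 91.4
time_s: 19.65
ee_pos: [583.1, -361.9, 56.3]
ee_rot: [-89.9, -0.1, -70.1]
force: [0.5, 0.0, 0.0]
gripper_width: 91.3
t 19.65 p [ 583.1 -361.9   56.3] rot [-89.9   -0.12 -70.07] w 91.3 F [0.5 0.  0. ] q6 -53
shift now axes [-0.7 50.3 -0.5] turn about y -0.1
shift after turn [-0.7 50.3 -0.5]
```

View pics/c1.png

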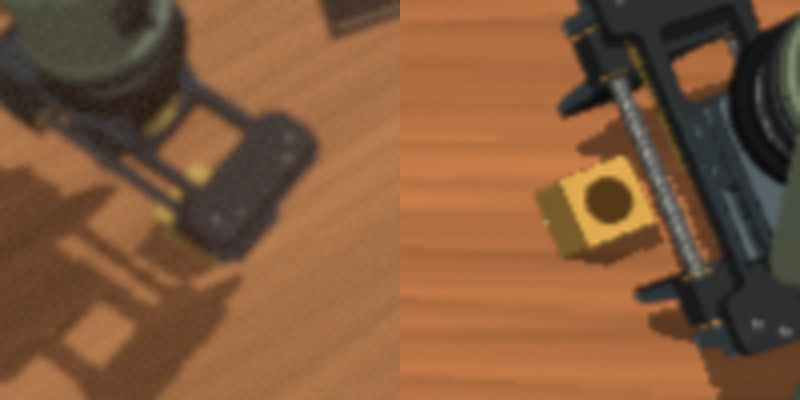

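The brass block, with its dimple at (610,200), lies centred between the finger tips at (575,100) and (650,290) and is parallel to them. I descend and grip.

```bash
python3 -m handwheel '[[1,[0,14,0],[0,0,0]],[1,[0,15,0],[0,0,0]],[1,[0,12,0],[0,0,0]],[1,[0,7,0],[0,0,0]],[1,[0,2,0],[0,0,0]],[1,[0,0,0],[0,0,0]],[0.2,[0,0,0],[0,0,0]],[0.2,[0,0,0],[0,0,0]],[0.2,[0,0,0],[0,0,0]],[0.2,[0,0,0],[0,0,0]]]' 35
python3 -m handwheel '[[0.2,[0,0,0],[0,0,0]],[0.2,[0,0,0],[0,0,0]],[0.2,[0,0,0],[0,0,0]],[0.2,[0,0,0],[0,0,0]],[0.2,[0,0,0],[0,0,0]],[0.2,[0,0,0],[0,0,0]],[0.2,[0,0,0],[0,0,0]],[0.2,[0,0,0],[0,0,0]],[0.2,[0,0,0],[0,0,0]],[0.2,[0,0,0],[0,0,0]]]' 35
python3 d.py 468.7 -169.5 100 -106.8
```

```text
time_s: 20.58
ee_pos: [582.8, -361.6, 5.4]
ee_rot: [-90.0, -0.0, -70.1]
force: [-0.8, -0.6, 0.8]
gripper_width: 67.7
time_s: 21.42
ee_pos: [582.7, -361.4, 4.7]
ee_rot: [-90.0, -0.0, -70.1]
force: [2.3, -0.1, -0.6]
gripper_width: 38.5
t 21.42 p [ 582.7 -361.4    4.7] rot [-8.998e+01 -1.000e-02 -7.007e+01] w 38.5 F [ 2.3 -0.1 -0.6] q6 -53
shift now axes [-219.3  -95.3  -41.7] turn about y 36.7
shift after turn [-150.8  -95.4 -164.6]
```

```bash
python3 -m handwheel '[[0.2,[0,-8,0],[0,0,0]],[0.2,[0,-20,0],[0,0,0]],[0.2,[0,-25,0],[0,0,0]],[0.2,[0,-25,0],[0,6,0]],[0.2,[0,-17,0],[0,6.2,0]],[0.2,[0,0,0],[0,6.2,0]],[0.2,[0,0,0],[0,6.2,0]],[0.2,[0,0,0],[0,6.1,0]],[0.2,[0,0,0],[0,6,0]],[0.2,[0,0,0],[0,0,0]]]'
python3 d.py 468.7 -169.5 60 -106.8
```

```text
time_s: 22.25
ee_pos: [581.6, -360.9, 99.1]
ee_rot: [-90.1, 0.0, -106.9]
force: [0.2, 1.1, -4.5]
gripper_width: 37.9
t 22.25 p [ 581.6 -360.9   99.1] rot [-9.0140e+01  3.0000e-02 -1.0686e+02] w 37.9 F [ 0.2  1.1 -4.5] q6 -16
shift now axes [-150.4   39.6 -163.4] turn about y -0.1
shift after turn [-150.6   39.6 -163.3]
```

```bash
python3 -m handwheel '[[0.2,[-8,0,-9],[0,0,0]],[0.2,[-20,0,-22],[0,0,0]],[0.2,[-26,0,-28],[0,0,0]],[0.2,[-26,0,-28],[0,0,0]],[0.2,[-26,0,-28],[0,0,0]],[0.2,[-23,5,-25],[0,0,0]],[0.2,[-15,15,-16],[0,0,0]],[0.2,[-6,15,-7],[0,0,0]],[0.2,[0,5,0],[0,0,0]],[0.2,[0,0,0],[0,0,0]]]'
python3 -m handwheel '[[0.2,[0,0,0],[0,0,0]],[0.2,[0,0,0],[0,0,0]],[0.2,[0,0,0],[0,0,0]],[0.2,[0,0,0],[0,0,0]],[0.2,[0,0,0],[0,0,0]],[0.2,[0,0,0],[0,0,0]],[0.2,[0,0,0],[0,0,0]],[0.2,[0,0,0],[0,0,0]],[0.2,[0,0,0],[0,0,0]],[0.2,[0,0,0],[0,0,0]]]'
python3 d.py 468.7 -169.5 27 -106.8
python3 - <<'E'
from h import *
ims=[]
for n in CI:
    im=env.grab_frame(n)[:,:,::-1].copy(); u,v=proj(n,[469,-170,30])[0].astype(int)
    ims.append(cv2.resize(im[max(v-50,0):v+50,u-50:u+50],(400,400),interpolation=cv2.INTER_CUBIC))
cv2.imwrite("pics/d1.png",np.hstack(ims))
E
```

```text
time_s: 23.08
ee_pos: [468.8, -170.3, 58.9]
ee_rot: [-90.1, -0.0, -106.6]
force: [0.2, -0.0, -3.9]
gripper_width: 38.0
time_s: 23.92
ee_pos: [469.7, -170.7, 59.7]
ee_rot: [-90.0, 0.0, -106.8]
force: [-0.5, 0.4, -4.2]
gripper_width: 37.9
t 23.92 p [ 469.7 -170.7   59.7] rot [ -90.      0.   -106.76] w 37.9 F [-0.5  0.4 -4.2] q6 -5
shift now axes [-0.9 32.7 -1.4] turn about y 0.0
shift after turn [-0.9 32.7 -1.4]
```

View pics/d1.png

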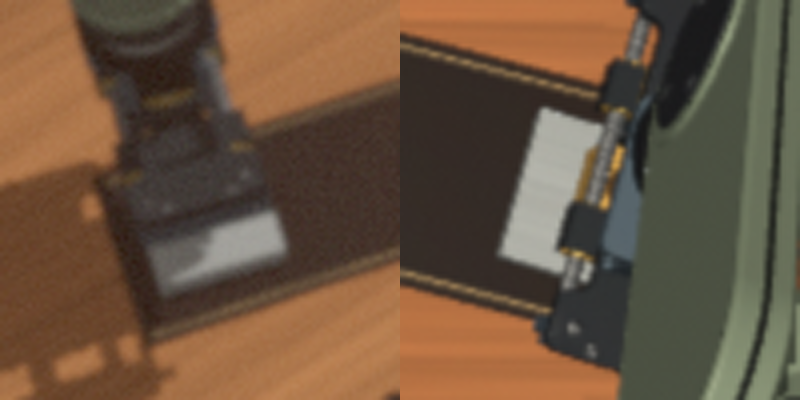

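The block hangs parallel to the bench block, with the brass just visible at (600,180). I lower it slowly.

```bash
python3 -m handwheel '[[0.2,[-0.9,6,-1.4],[0,0,0]],[0.2,[0,8,0],[0,0,0]],[0.2,[0,8,0],[0,0,0]],[0.2,[0,5,0],[0,0,0]],[0.2,[0,2,0],[0,0,0]],[0.2,[0,1,0],[0,0,0]],[0.2,[0,1,0],[0,0,0]],[0.2,[0,0.7,0],[0,0,0]],[0.2,[0,0,0],[0,0,0]],[0.2,[0,0,0],[0,0,0]]]'
python3 d.py 468.7 -169.5 27 -106.8;python3 d.py
```

```text
time_s: 24.85
ee_pos: [468.8, -169.6, 28.2]
ee_rot: [-90.0, 0.0, -106.8]
force: [0.4, 0.1, -3.4]
gripper_width: 37.7
t 24.85 p [ 468.8 -169.6   28.2] rot [ -89.97    0.   -106.77] w 37.7 F [ 0.4  0.1 -3.4] q6 -4
shift now axes [-0.   1.2 -0.1] turn about y 0.0
shift after turn [-0.   1.2 -0.1]
t 24.85 p [ 468.8 -169.6   28.2] rot [ -89.97    0.   -106.77] w 37.7 F [ 0.4  0.1 -3.4] q6 -4
```

```bash
python3 -m handwheel '[[0.2,[0,0.5,0],[0,0,0]],[0.2,[0,0.5,0],[0,0,0]],[0.2,[0,0,0],[0,0,0]],[0.2,[0,0,0],[0,0,0]],[0.8,[0,0,0],[0,0,0]],[0.8,[0,0,0],[0,0,0]],[0.8,[0,0,0],[0,0,0]],[0.8,[0,0,0],[0,0,0]],[0.8,[0,0,0],[0,0,0]],[0.8,[0,0,0],[0,0,0]]]'
python3 -m handwheel '[[0.8,[0,0,0],[0,0,0]],[0.8,[0,0,0],[0,0,0]],[0.8,[0,-8,0],[0,0,0]],[0.8,[0,-20,0],[0,0,0]],[0.8,[0,-30,0],[0,0,0]],[0.8,[0,-30,0],[0,0,0]],[0.8,[0,-20,0],[0,0,0]],[0.8,[0,-15,0],[0,0,0]],[0.8,[0,0,0],[0,0,0]],[0.8,[0,0,0],[0,0,0]]]'
python3 d.py 448 -352.5 150 -14.4
```

```text
time_s: 25.68
ee_pos: [468.8, -169.5, 27.2]
ee_rot: [-90.0, 0.0, -106.8]
force: [-0.1, 0.2, -0.6]
gripper_width: 72.0
time_s: 26.52
ee_pos: [468.9, -169.6, 150.8]
ee_rot: [-89.9, -0.0, -106.8]
force: [-0.1, 0.3, -1.1]
gripper_width: 73.2
t 26.52 p [ 468.9 -169.6  150.8] rot [ -89.88   -0.   -106.77] w 73.2 F [-0.1  0.3 -1.1] q6 -4
shift now axes [181.1   0.9  32.7] turn about y -92.4
shift after turn [  25.2    0.4 -182.3]
```

```bash
python3 -m handwheel '[[1,[15,0,3],[0,0,0]],[1,[32,0,6],[0,0,0]],[1,[38,0,7],[0,0,0]],[1,[38,0,7],[0,0,0]],[1,[35,0,6],[0,0,0]],[1,[18,0,3],[0,0,0]],[1,[5,0,0.7],[0,-7,0]],[1,[0,0,0],[0,-7,0]],[1,[0,0,0],[0,-7,0]],[1,[0,0,0],[0,-7,0]]]'
python3 -m handwheel '[[1,[0,0,0],[0,-7,0]],[1,[0,0,0],[0,-7,0]],[1,[0,0,0],[0,-7,0]],[1,[0,0,0],[0,-7,0]],[1,[0,0,0],[0,-7,0]],[1,[0,0,0],[0,-7,0]],[1,[0,0,0],[0,-7,0]],[1,[0,0,0],[0,-7,0]],[1,[0,0,0],[0,-7,0]],[1,[0,0,0],[0,-1.4,0]]]'
python3 - <<'E'
from h import *
for n in CI: env.grab_frame(n)
find("glue")
for n in CI:
  for d in env.masks_of(n,"doming_block"):
    mc,a=maskc(d["region"])
    if a<800: x,_=fit(n,mc,M["doming_block"],22); print(n,d["p"],a,mc.round(),fityaw(n,d["region"],M["doming_block"],x,22))
  for d in env.masks_of(n,"bench_block")[:1]: print(fityaw(n,d["region"],M["bench_block"],(469,-170)))
im=env.grab_frame("top"); cv2.imwrite("pics/e1.png",im[130:370,220:540,::-1].repeat(2,0).repeat(2,1))
E
python3 d.py 448 -352.5 110 -14.4
```

```text
time_s: 27.35
ee_pos: [446.7, -351.8, 147.9]
ee_rot: [-90.1, 0.2, -78.5]
force: [0.2, 0.8, -0.7]
gripper_width: 90.9
time_s: 28.18
ee_pos: [446.9, -351.6, 148.1]
ee_rot: [-89.9, 0.2, -14.2]
force: [0.3, 0.1, 0.3]
gripper_width: 91.3
glue scene 0.76 px [138.4 278.8] area 267 model 358 xy [ 374.8 -363.7]
glue scene 0.75 px [155.8 298.5] area 371 model 357 xy [ 447.7 -354.2]
glue top 0.77 px [519.  318.7] area 471 model 477 xy [ 371.8 -360.3]
glue top 0.5 px [506.8 282.8] area 206 model 451 xy [ 443.1 -339.4]
scene 0.85 336 [226. 264.] (array([ 468.9, -171.2]), np.float64(-16.6), np.float64(0.075))
(array([ 467., -171.]), np.float64(-18.0), np.float64(0.566))
top 0.93 489 [423. 269.] (array([ 468.4, -167.3]), np.float64(-16.5), np.float64(0.048))
(array([1294.9,  416.4]), np.float64(198.7), np.float64(1.0))
t 28.63 p [ 447.7 -352.2  150. ] rot [-89.99   0.   -14.4 ] w 91.1 F [-1.2  0.5 -0.3] q6 -115
shift now axes [ 0.3 40.  -0.2] turn about y -0.0
shift after turn [ 0.3 40.  -0.2]
```

View pics/e1.png

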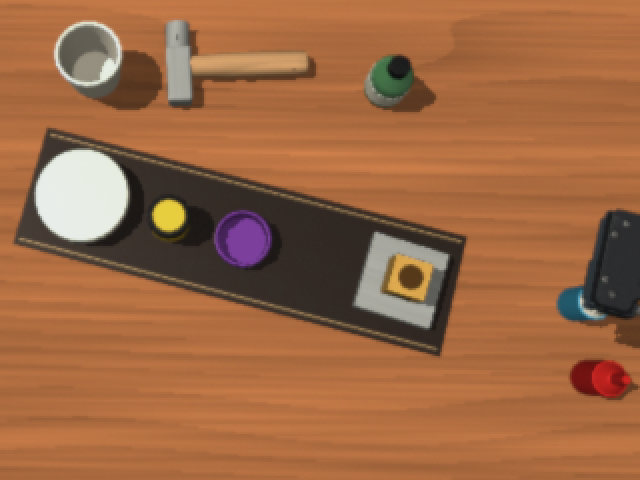

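The brass block is centred and squared on the steel (crop 410,278), and the jar (169,217) and dish (243,239) are in the row. Next I grasp the blue glue under the gripper.

```bash
python3 -m handwheel '[[1,[0,10,0],[0,0,0]],[1,[0,20,0],[0,0,0]],[1,[0,20,0],[0,0,0]],[1,[0,20,0],[0,0,0]],[1,[0,20,0],[0,0,0]],[1,[0,18,0],[0,0,0]],[1,[0,14,0],[0,0,0]],[1,[0,7,0],[0,0,0]],[1,[0,2,0],[0,0,0]],[1,[0,0,0],[0,0,0]]]'
python3 -m handwheel '[[0.2,[0,0,0],[0,0,0]],[0.2,[0,0,0],[0,0,0]],[0.2,[0,0,0],[0,0,0]],[0.2,[0,0,0],[0,0,0]],[0.2,[0,0,0],[0,0,0]],[0.2,[0,0,0],[0,0,0]],[0.2,[0,0,0],[0,0,0]],[0.2,[0,0,0],[0,0,0]],[0.2,[0,0,0],[0,0,0]],[0.2,[0,0,0],[0,0,0]]]' 12
python3 -m handwheel '[[0.2,[0,0,0],[0,0,0]],[0.2,[0,0,0],[0,0,0]],[0.2,[0,-8,0],[0,0,0]],[0.2,[0,-15,0],[0,0,0]],[0.2,[0,-25,0],[0,0,0]],[0.2,[0,-25,0],[0,0,0]],[0.2,[0,-17,0],[0,0,0]],[0.2,[0,0,0],[0,0,0]],[0.2,[0,0,0],[0,0,0]],[0.2,[0,0,0],[0,0,0]]]'
python3 d.py 583 -23.5 110 -14.4
python3 - <<'E'
from h import *
n="scene"; im=env.grab_frame(n)[:,:,::-1]
cv2.imwrite("pics/f1.png",im[220:360,80:240].repeat(4,0).repeat(4,1))
E
```

```text
time_s: 29.47
ee_pos: [447.6, -352.1, 18.5]
ee_rot: [-90.0, 0.0, -14.4]
force: [0.7, 0.0, -0.2]
gripper_width: 91.2
time_s: 30.3
ee_pos: [447.7, -352.2, 19.0]
ee_rot: [-90.0, 0.0, -14.4]
force: [0.1, -0.1, 0.8]
gripper_width: 36.1
time_s: 31.13
ee_pos: [447.0, -351.7, 108.1]
ee_rot: [-90.0, 0.1, -14.4]
force: [-0.1, -0.3, -0.7]
gripper_width: 35.8
t 31.13 p [ 447.  -351.7  108.1] rot [-89.95   0.1  -14.37] w 35.8 F [-0.1 -0.3 -0.7] q6 -115
shift now axes [ 50.3  -1.6 351.7] turn about y 0.0
shift after turn [ 50.1  -1.6 351.7]
```

View pics/f1.png

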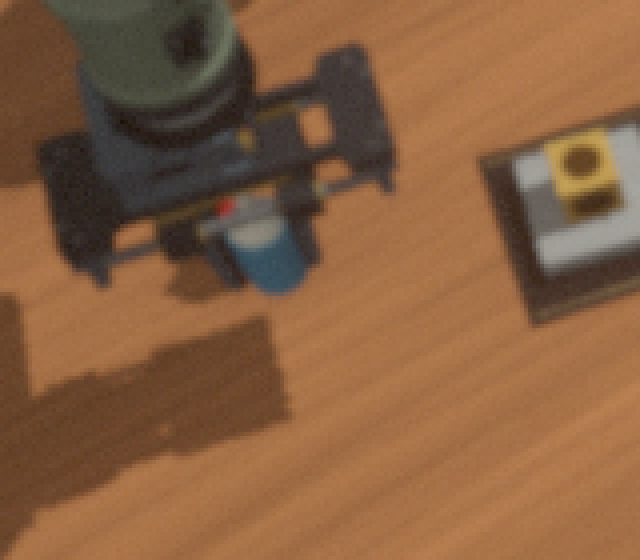

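The blue glue is held upright at crop (270,255). I carry it over.

```bash
python3 -m handwheel '[[0.2,[3,0,10],[0,0,0]],[0.2,[5,0,28],[0,0,0]],[0.2,[6,0,38],[0,0,0]],[0.2,[6,0,40],[0,0,0]],[0.2,[6,0,41],[0,0,0]],[0.2,[6,0,41],[0,0,0]],[0.2,[6,0,41],[0,0,0]],[0.2,[6,0,41],[0,0,0]],[0.2,[4,0,38],[0,0,0]],[0.2,[2,0,22],[0,0,0]]]'
python3 -m handwheel '[[0.2,[0,10,8],[0,0,0]],[0.2,[0,15,2],[0,0,0]],[0.2,[0,20,0],[0,0,0]],[0.2,[0,20,0],[0,0,0]],[0.2,[0,8,0],[0,0,0]],[0.2,[0,0,0],[0,0,0]],[0.2,[0,0,0],[0,0,0]],[0.2,[0,0,0],[0,0,0]],[0.2,[0,0,0],[0,0,0]],[0.2,[0,0,0],[0,0,0]]]'
python3 d.py 583 -23.5 20 -14.4
```

```text
time_s: 32.02
ee_pos: [581.1, -30.7, 107.9]
ee_rot: [-89.9, 0.1, -14.2]
force: [0.9, 0.2, -0.9]
gripper_width: 35.8
time_s: 32.85
ee_pos: [583.7, -25.7, 37.1]
ee_rot: [-90.0, -0.1, -14.4]
force: [0.4, -0.1, -1.2]
gripper_width: 35.5
t 32.85 p [583.7 -25.7  37.1] rot [-89.97  -0.12 -14.38] w 35.5 F [ 0.4 -0.1 -1.2] q6 -79
shift now axes [-1.3 17.1  2. ] turn about y 0.0
shift after turn [-1.3 17.1  2. ]
```

```bash
python3 -m handwheel '[[0.2,[-1.3,4,2],[0,0,0]],[0.2,[0,5,0],[0,0,0]],[0.2,[0,4,0],[0,0,0]],[0.2,[0,3,0],[0,0,0]],[0.2,[0,1.2,0],[0,0,0]],[0.2,[0,0,0],[0,0,0]],[0.2,[0,0,0],[0,0,0]],[0.2,[0,0,0],[0,0,0]],[0.8,[0,0,0],[0,0,0]],[0.8,[0,0,0],[0,0,0]]]'
python3 -m handwheel '[[0.8,[0,0,0],[0,0,0]],[0.8,[0,0,0],[0,0,0]],[0.8,[0,0,0],[0,0,0]],[0.8,[0,0,0],[0,0,0]],[0.8,[0,-10,0],[0,0,0]],[0.8,[0,-20,0],[0,0,0]],[0.8,[0,-30,0],[0,0,0]],[0.8,[0,-40,0],[0,0,0]],[0.8,[0,-40,0],[0,0,0]],[0.8,[0,-30,0],[0,0,0]]]'
python3 -m handwheel '[[1,[0,-20,20],[0,0,0]],[1,[0,0,40],[0,0,0]],[1,[0,0,40],[0,0,0]],[1,[0,0,40],[0,0,0]],[1,[0,0,40],[0,0,0]],[1,[0,0,40],[0,0,0]],[1,[-20,0,35],[0,0,0]],[1,[-20,0,35],[0,0,0]],[1,[-20,0,20],[0,0,0]],[1,[0,0,0],[0,0,0]]]'
python3 - <<'E'
from h import *
for n in CI: cv2.imwrite(f"pics/g_{n}.png",env.grab_frame(n)[:,:,::-1])
for l in("dish","paste_jar","glue","cup","green_bottle"): find(l)
for n in CI: print(n,"hammer",back(n,env.masks_of(n,"hammer")[0]["location"],8).round())
for n in CI:
  for d in env.masks_of(n,"doming_block"):
    mc,a=maskc(d["region"])
    if a<800: x,_=fit(n,mc,M["doming_block"],22); print(n,d["p"],a,mc.round(),fityaw(n,d["region"],M["doming_block"],x,22))
E
python3 d.py
```

```text
time_s: 33.68
ee_pos: [582.6, -23.4, 18.7]
ee_rot: [-90.0, -0.0, -14.4]
force: [0.3, -0.4, 0.7]
gripper_width: 46.0
time_s: 34.52
ee_pos: [583.0, -23.4, 193.2]
ee_rot: [-89.9, -0.2, -14.4]
force: [1.3, 0.3, -0.4]
gripper_width: 72.9
time_s: 35.35
ee_pos: [598.2, 297.2, 209.4]
ee_rot: [-89.9, 0.1, -14.0]
force: [-0.5, 0.2, 0.4]
gripper_width: 91.4
dish scene 0.83 px [291. 248.] area 383 model 446 xy [510.4  -7.7]
dish top 0.71 px [340.8 249. ] area 618 model 633 xy [509.4  -4.1]
paste_jar scene 0.73 px [319.7 235.9] area 299 model 357 xy [529.5  68.7]
paste_jar top 0.93 px [304.3 238.2] area 381 model 417 xy [529.4  71.2]
paste_jar top 0.47 px [329.1 161.5] area 1262 model 461 xy [693.8  21.5]
glue scene 0.62 px [138.  278.8] area 338 model 358 xy [ 374.3 -364.4]
glue scene 0.6 px [300.4 268.2] area 293 model 319 xy [582. -27.]
glue top 0.91 px [518.7 318.5] area 437 model 476 xy [ 372.3 -359.6]
glue top 0.84 px [350.3 213.9] area 319 model 333 xy [580.8 -22.6]
glue top 0.38 px [303.6 238.5] area 442 model 311 xy [528.4  72.5]
cup scene 0.67 px [384.8 259. ] area 756 model 841 xy [687.6 152.3]
cup top 0.68 px [264.4 158.6] area 975 model 1077 xy [691.2 155.2]
green_bottle scene 0.98 px [276.6 326. ] area 402 model 465 xy [ 677.2 -159.5]
green_bottle top 0.97 px [413.9 170.1] area 489 model 551 xy [ 675.2 -155.2]
scene hammer [[694.  29.   8.]]
top hammer [[696.  33.   8.]]
scene 0.8 339 [226. 264.] (array([ 469.7, -171.3]), np.float64(-17.3), np.float64(0.061))
scene 0.69 319 [301. 268.] (array([587.7, -30.4]), np.float64(61.0), np.float64(0.222))
top 0.7 470 [422. 269.] (array([ 469.1, -165.9]), np.float64(-15.5), np.float64(0.06))
t 36.15 p [601.1 291.8 208.8] rot [-89.99   0.   -14.38] w 91.6 F [-0.4 -0.3  0.3] q6 -51
```

View pics/g_top.png

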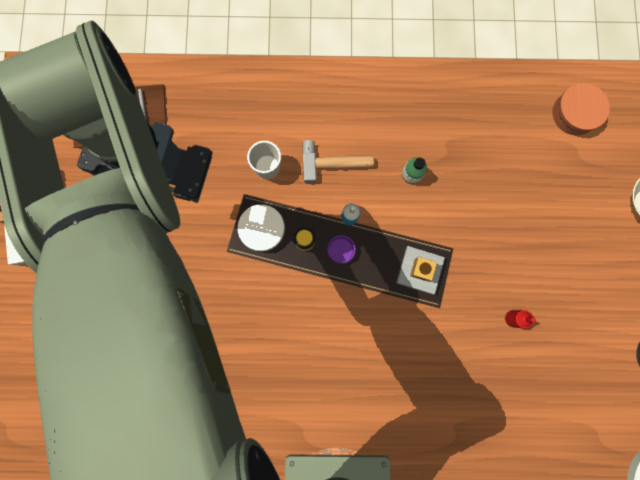

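View pics/g_scene.png

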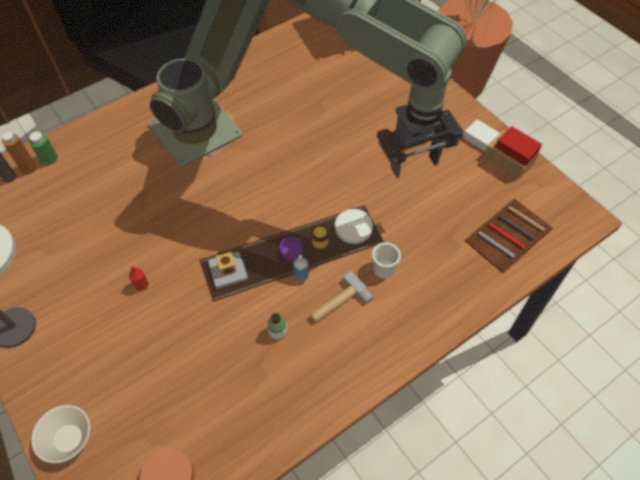

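All four stand upright: dish at (341,249), jar at (304,238), glue at (350,214) and brass at (423,269) in the top view. The cup, green bottle and hammer are at the same pixels as at the start.

```bash
python3 -c "
from workcell import env
print(env.job_done())"
```

```text
the job is handed in; nothing more can be done
None
```

I placed all four things, let go of them, and handed the job in at about 36 s. My last checks found everything within tolerance; the hand-in gave no verdict.

| Thing | Measured at the end | Limit |
|---|---|---|
| Brass block on bench block | centre within about 2 mm, square within about 1° | 12 mm, 0.2 rad (11.5°) |
| Dish from mid-row | about 2 mm | 15 mm |
| Jar to dish, centre to centre | about 78 mm (gap about 27 mm), on the row line | 61–95 mm |
| Glue to dish, centre to centre | about 74 mm (gap about 27 mm), on the cross line | 60–92 mm |

- **Position uncertainty:** the two cameras disagreed by 3 to 5 mm in world y, so I used their mean. That is well inside the limits.
- **Bystanders:** the cup and green bottle measured within 4 mm of where they started. The hammer's readings shifted by up to 8 mm, which I put down to noise in the network's point, because it looks unmoved in the pictures.
- **False detections:** the networks sometimes gave wrong labels, for example taking the jar for the glue. I rejected these by checking size and position. I did not touch the red look-alikes.
- **Wrong move:** on the way to the brass block I moved the empty gripper sideways the wrong way once. It was about 150 mm above the bench, and I corrected it on the next move with no contact.

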